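# Make up two headset part stacks on the assembly stands

### The job

Make up the headset parts for two bikes on the assembly stands, each part lying flat over the post: on the green stand put the blue spacer at the bottom, the red spacer on it and the silver headset cup on top with its black seal upward; on the orange stand put the gold spacer at the bottom and the black bearing ring on it. Leave the hex key and the tyre lever where they lie, and let go of everything at the end.

Things in the scene. Friction and masses are not known exactly. Their poses are not given: they have to be found in the camera images.
- green_stand: assembly stand fixed to the table: flat round green base, 68 mm across and 8 mm high, with an upright bare steel post 12 mm thick in the middle whose tapered tip is 48 mm above the table. Origin at the centre of its underside on the table, z up along the post. The parts drop loosely over the post.
- orange_stand: assembly stand fixed to the table: flat round orange base, 68 mm across and 8 mm high, with an upright bare steel post 12 mm thick in the middle whose tapered tip is 48 mm above the table. Origin at the centre of its underside on the table, z up along the post. The parts drop loosely over the post.
- blue_spacer: anodised aluminium headset spacer, blue: a plain ring, 38 mm outside, 20 mm bore, 15 mm high, lying flat at the start; origin at the centre of its underside, z up its bore. Loose, 24 to 42 g; the same either way up, but keep it as it lies. Grip across the outside.
- red_spacer: anodised aluminium headset spacer, red: a plain ring, 38 mm outside, 20 mm bore, 15 mm high, lying flat at the start; origin at the centre of its underside, z up its bore. Loose, 24 to 42 g; the same either way up, but keep it as it lies. Grip across the outside.
- gold_spacer: anodised aluminium headset spacer, gold (brass-coloured): a plain ring, 38 mm outside, 20 mm bore, 15 mm high, lying flat at the start; origin at the centre of its underside, z up its bore. Loose, 24 to 42 g; the same either way up, but keep it as it lies. Grip across the outside.
- headset_cup: silver headset cup with a black rubber seal on its upper side: a ring 41 mm outside, 16 mm high with the seal, 20 mm bore; it lies flat, seal up, at the start. Origin at the centre of its underside, z up its bore. Loose, 36 to 63 g. Grip across the outside.
- bearing_ring: greasy black bearing ring, 38 mm outside, 9 mm high, bore about 23 mm, lying flat at the start; origin at the centre of its underside, z up its bore. Loose, 24 to 42 g. Grip across the outside with the fingertips close to the table.
- hex_key: bystander: black hex key, 29 x 103 x 6 mm, lying flat and loose with its long arm roughly along x at the start; origin at the middle of its underside, its own y along the long arm. To be left where it lies.
- tyre_lever: bystander: black plastic tyre lever, 17 x 117 x 11 mm, lying flat and loose; origin at the middle of its underside, its own y along its length. To be left where it lies.

How it is judged:
At the end, for the whole second after the job is handed in: Green post, from the bottom: blue spacer, red spacer, cup, seal up. Orange post: gold spacer, bearing ring. Each flat (0.12 rad), at rest, within 8 mm of the post axis and 5 mm of its stack height (undersides 8, 23, 38 mm above the table) (horizontal distance between each of blue_spacer, red_spacer, headset_cup and green_stand below 0.008 m and z of blue_spacer in the frame of green_stand between 0.003 and 0.013 m and angle between each of blue_spacer, red_spacer, headset_cup, gold_spacer, bearing_ring's own z axis and vertical below 0.12 rad and linear speed of each of blue_spacer, red_spacer, headset_cup, gold_spacer, bearing_ring below 0.02 m/s and z of red_spacer in the frame of green_stand between 0.018 and 0.028 m and z of headset_cup in the frame of green_stand between 0.033 and 0.043 m and horizontal distance between each of gold_spacer, bearing_ring and orange_stand below 0.008 m and z of gold_spacer in the frame of orange_stand between 0.003 and 0.013 m and z of bearing_ring in the frame of orange_stand between 0.018 and 0.028 m); the robot touches nothing.
It fails at once if the hex key or the tyre lever is shifted by more than 20 mm (distance of any of hex_key, tyre_lever from where it was at the start of the episode above 0.02 m).
It also fails if it takes over 96 s, if anything falls off the work surface, if the arm or the gripper's body presses on something with over 40 N, if the wrist force passes 120 N, or if a joint passes its speed limit or range.

### The arm

A 7-joint arm with a two-finger parallel gripper is mounted at the origin on the work surface; the furniture and walls round the work are solid. World frame = base frame: x ahead of the robot, y to its left, z up, the work surface at z = 0. Lengths are in m, angles in rad, forces in N, time in s.
With the tool pointing down it reaches from about 0.4 to 0.85 m from the base axis. Payload 10.4 kg.
Tool frame: the origin (TCP) lies at the very end of the fingers, on their centre line; the grasp point (between the pads) lies r.grip_depth behind it (r.grip_depth is the distance from the TCP to the grasp point, in m); y points along the fingers, z is the direction in which the jaws open and shut, and the axes are right-handed (so a half turn about y gives the same grasp; the last joint's range is limited). The gripper opens to 87 mm and grips with 3 to 60 N. Pads are 19 mm wide; open, the fingers measure 117 mm over their backs; the gripper's body (75 mm by 190 mm) begins 51 mm behind the grasp point.
Start: joints at [-1.319, 0.332, -0.065, 1.46, 0.022, 1.35, -0.088], TCP at [0.17, 0.602, 0.223] pointing down, gripper open.
Joint ranges: [-2.6, 2.6], [-0.5, 2.12], [-1.47, 1.34], [0.16, 2.42], [-1.27, 4.41], [0.06, 2.06], [-2.6, 2.6]. Speed limits (rad/s): [2.22, 2.22, 2.79, 2.79, 3.14, 3.14, 3.14].

### API

Orientations are given as a unit quaternion [x, y, z, w].
In Python, from bench import r gives the robot as it stands.
- The arm moves only by the shell command python3 -m jog 'ROWS' [OPENING] [FORCE]. ROWS is JSON, a list of rows, each a list of 6 numbers: the shift along the tool's x, y, z in m, then the turn, a rotation vector about the tool's x, y, z in degrees. A call has 1 to 12 rows; each row shifts and turns the pose as measured when the row begins, along the tool's axes as they then stand; what a row does not reach is not made up. A row lasts 1/12 s, in which the tool goes at most 41.7 mm and 7.16 degrees, less where a joint would pass 70% of its speed; a pose out of reach is approached as far as the arm can. A call with a gripper value outside its range is refused whole. OPENING is the opening, from -1 (shut) to 1 (fully open), so that 0 is half open, set as the call begins (- or left out, the last holds). The fingers move at their own pace and stop on an object; FORCE is the grip in N (left out, the last holds). Time passes only in rows, so rows that do not move let the fingers close. It gives the time, the measured TCP pose, the force and the opening at its end, in the units of the state.
- r.read_state(): the state, without advancing time (a new reading comes with each control period).
- r.camera(name): name is "scene" or "top"; returns a dict with "image" (480x640x3 uint8, red, green, blue), "range_z" (480x640 float32, m along the optical axis (not along the pixel's ray), 0 where there is no reading), "K" (3x3 intrinsics, pixels), "k1" (the pictures are not rectified: a ray, as slopes to the right and down, at radius r is drawn at 1 + k1 r^2 times it, then the intrinsics apply), "R" (3x3) and "t" (3): a world point X has camera coordinates R X + t. Camera axes: x right, y down, z forward; pixel columns grow to the right and rows downward; lengths in m; the calibration is good to about 2 mm. A picture is of the moment at which its call begins.
- r.close_job(): hands the job in, once; it reports no verdict.
The state is a dict: "time": time; "joint_positions": joint angles; "joint_vel": joint speeds; "joint_torque": joint torques, N m; "ee_pos": TCP position; "eef_rot": TCP orientation; "ft_force": force on the tool from outside, world axes, zero at the start; "torque": the same for the moment, N m; "width": finger opening in m.
Only numpy, scipy, OpenCV 4.12 (cv2) and the standard library are available. Lean on these libraries where they do the work, as an engineer would, in place of code of your own. Each camera call takes 0.05 s, during which the arm holds its last target. There are 200 camera calls.

## Working session

There is one attempt and no reset: what is moved stays moved. The work goes in short steps, Python scripts to look and compute and a shell command to move; the robot and the scene stay as the last step left them, time stands still between calls to the robot, and variables do not carry over. Pictures are saved under pics/ and viewed, about 12 in all and at most 16, crops included, and the job is handed in when it is done.

```bash
mkdir -p pics; ls
python3 - <<'E'
from bench import r
import cv2,numpy as np
s=r.read_state()
print({k:np.round(v,3) for k,v in s.items()}, r.grip_depth)
for n in("scene","top"):
    c=r.camera(n); cv2.imwrite(f"pics/{n}0.png",c["image"][:,:,::-1]); print(n,c["K"],c["k1"],c["R"],c["t"])
E
```

```text
pics
{'time': np.float64(0.0), 'joint_positions': array([-1.319,  0.333, -0.065,  1.461,  0.022,  1.35 , -0.089]), 'joint_vel': array([-0.001, -0.001,  0.001,  0.   , -0.001, -0.003,  0.001]), 'joint_torque': array([-0.0000e+00, -6.2323e+01,  2.5000e-02, -3.8990e+01, -6.1000e-02,
        3.9000e-02,  0.0000e+00]), 'ee_pos': array([0.17 , 0.601, 0.222]), 'eef_rot': array([ 0.701, -0.097,  0.097, -0.7  ]), 'ft_force': array([ 0.519,  0.443, -0.353]), 'torque': array([ 0.017, -0.039,  0.024]), 'width': np.float64(0.087)} 0.0187
scene [[617.74140078   0.         326.34996188]
 [  0.         617.74140078 252.67115575]
 [  0.           0.           1.        ]] -0.20788265643994217 [[ 0.67234827 -0.73995707  0.02028133]
 [-0.47101676 -0.44879556 -0.75942463]
 [ 0.5710438   0.50104499 -0.6502791 ]] [-0.25789931  0.35511801  0.51042037]
top [[603.2981177    0.         318.80902338]
 [  0.         603.2981177  243.86876138]
 [  0.           0.           1.        ]] -0.20224085919614196 [[ 0.00562935 -0.99997759  0.00362335]
 [-0.98780586 -0.00612453 -0.15557016]
 [ 0.15558887 -0.00270341 -0.9878182 ]] [0.13083313 0.51752147 0.86978037]
```

View pics/top0.png

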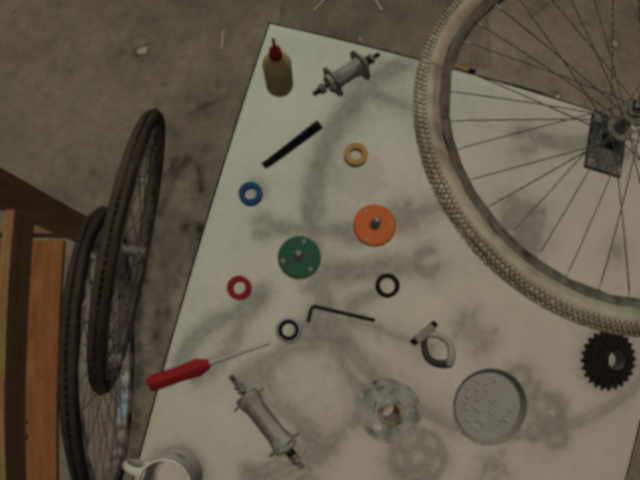

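View pics/scene0.png

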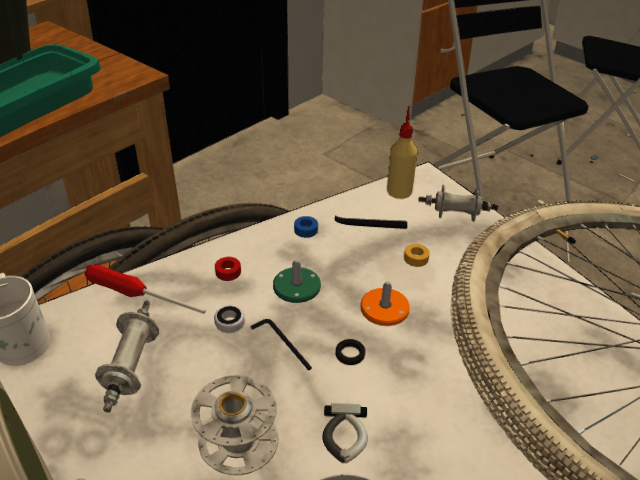

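The top view (up = +x, left = +y) shows blue (250,194), red (239,288), cup (288,329), gold (355,154), bearing (387,285), the green stand (299,257) and the orange stand (375,225). The hex key lies near (340,315), between the cup and the bearing, and the tyre lever is at (293,145). The scene view agrees.

```bash
cat > h.py <<'E'
from bench import r
import cv2,numpy as np
from scipy.spatial.transform import Rotation as Ro
def ray(c,uv,z):
    d=np.array([c["k1"],0,0,0,0],float)
    p=cv2.undistortPoints(np.array(uv,float).reshape(-1,1,2),c["K"],d).reshape(-1,2)
    D=np.c_[p,np.ones(len(p))]@c["R"]; o=-c["R"].T@c["t"]
    return o+D*((z-o[2])/D[:,2])[:,None]
def proj(c,X):
    p=np.atleast_2d(X)@c["R"].T+c["t"]
    q=p[:,:2]/p[:,2:]; q=q*(1+c["k1"]*(q**2).sum(1,keepdims=True))
    return q@c["K"][:2,:2].T+c["K"][:2,2]
def mask(im,kind):
    h,s,v=cv2.split(cv2.cvtColor(im,cv2.COLOR_RGB2HSV)); h=h.astype(int)
    if kind=="dark": return v<60
    lo,hi={"blue":(100,125),"red":(172,188),"gold":(15,26),"green":(60,90),"orange":(4,13)}[kind]
    if kind=="red": h=np.where(h<90,h+180,h)
    return (h>=lo)&(h<=hi)&(s>110)&(v>40)
def blob(c,kind,seed,rad=40):
    m=mask(c["image"],kind).astype(np.uint8)
    w=np.zeros_like(m); cv2.circle(w,tuple(int(a) for a in seed),rad,1,-1); m&=w
    cs,_=cv2.findContours(m,cv2.RETR_EXTERNAL,cv2.CHAIN_APPROX_NONE)
    k=max(cs,key=cv2.contourArea); hl=cv2.convexHull(k); M=cv2.moments(hl)
    return np.array([M["m10"]/M["m00"],M["m01"]/M["m00"]]),cv2.contourArea(hl),cv2.boundingRect(hl)
def axes():
    s=r.read_state(); return s["ee_pos"],Ro.from_quat(s["eef_rot"]).as_matrix(),s
E
python3 - <<'E'
from h import *
S={"blue":("blue",.0075,(250,194),(306,226)),"red":("red",.0075,(239,288),(228,268)),"gold":("gold",.0075,(355,154),(416,255)),
"cupseal":("dark",.016,(288,329),(229,315)),"bearing":("dark",.0045,(387,285),(350,351)),"green":("green",.008,(299,257),(297,284)),"orange":("orange",.008,(375,225),(385,305))}
ct,cs=r.camera("top"),r.camera("scene")
for n,(k,z,a,b) in S.items():
    for c,sd in((ct,a),(cs,b)):
        R=30 if n in("green","orange") else 17
        p,A,bb=blob(c,k,sd,R); print(n,p.round(1),A,bb[2:],ray(c,p,z).round(4)[0])
print(axes()[1].round(3))
for n,u in(("hexkey",[(313,306),(308,320),(374,320)]),("lever",[(265,164),(320,124)])):print(n,ray(ct,u,.005).round(3).tolist())
print("wheel/bottle", ray(ct,[(420,120),(440,190),(480,250),(278,80),(345,75)],.0).round(3).tolist())
print("rangez", [ct["range_z"][v,u] for u,v in((425,100),(445,190),(400,200),(375,222))])
E
```

```text
blue [250.1 193.3] 340.0 (21, 22) [0.6026 0.2435 0.0075]
blue [305.7 226.5] 369.0 (23, 20) [0.5999 0.2405 0.0075]
red [238.7 287.5] 417.5 (24, 24) [0.4526 0.2578 0.0075]
red [227.5 268.2] 507.0 (26, 25) [0.451  0.2551 0.0075]
gold [355.3 154.1] 378.5 (22, 23) [0.6685 0.0758 0.0075]
gold [416.3 254.7] 470.0 (26, 24) [0.6652 0.0738 0.0075]
cupseal [288.  329.5] 298.5 (21, 20) [0.3883 0.18   0.016 ]
cupseal [228.6 314.7] 301.5 (24, 18) [0.3859 0.1769 0.016 ]
bearing [386.9 285. ] 399.5 (23, 23) [0.4581 0.0273 0.0045]
bearing [349.9 351.7] 571.0 (29, 26) [0.4556 0.0252 0.0045]
green [288.3 255.3] 3.0 (4, 5) [0.5034 0.1812 0.008 ]
green [296.4 284.5] 1217.0 (47, 34) [0.4951 0.1584 0.008 ]
orange [374.1 224.6] 1364.5 (43, 42) [0.553 0.047 0.008]
orange [384.5 306.5] 1463.5 (50, 38) [0.5464 0.0411 0.008 ]
[[ 0.962 -0.     0.271]
 [-0.271 -0.001  0.962]
 [ 0.    -1.    -0.001]]
hexkey [[0.425, 0.142, 0.005], [0.403, 0.15, 0.005], [0.404, 0.048, 0.005]]
lever [[0.652, 0.221, 0.005], [0.72, 0.133, 0.005]]
wheel/bottle [[0.732, -0.032, 0.0], [0.612, -0.062, 0.0], [0.515, -0.124, 0.0], [0.8, 0.204, 0.0], [0.81, 0.091, 0.0]]
rangez [np.float32(0.8946857), np.float32(0.8475994), np.float32(0.96327907), np.float32(0.9112619)]
```

Run:
```python
from h import *
ct,cs=r.camera("top"),r.camera("scene")
print(cv2.cvtColor(ct["image"][245:246,285:292],cv2.COLOR_RGB2HSV))
import h
def m2(im,kind,o=h.mask):
    if kind!="green": return o(im,kind)
    x=im.astype(int); return (x[...,1]>x[...,0]*1.3)&(x[...,1]>=x[...,2])
h.mask=m2
for n,a,b in(("green",(299,257),(297,284)),("orange",(375,225),(385,305))):
    for c,sd in((ct,a),(cs,b)):
        p,A,bb=blob(c,n,sd,32); print(n,p.round(1),A,bb,ray(c,p,.004).round(4)[0])
# post tips by range: heights near centres
def cloud(c):
    v,u=np.mgrid[0:480,0:640]; p=cv2.undistortPoints(np.c_[u.ravel(),v.ravel()].astype(float).reshape(-1,1,2),c["K"],np.array([c["k1"],0,0,0,0.])).reshape(-1,2)
    z=c["range_z"].ravel(); P=np.c_[p*z[:,None],z]; X=(P-c["t"])@c["R"]; X[z==0]=np.nan; return X.reshape(480,640,3)
X=cloud(ct)
for n,(x,y) in dict(green=(.5,.165),orange=(.55,.045)).items():
    m=(np.hypot(X[...,0]-x,X[...,1]-y)<.03)&(X[...,2]>.035); print(n,m.sum(),np.nanmean(X[m],0).round(4),np.nanmax(X[m],0))
for n,(u0,u1,v0,v1) in dict(wheel=(415,470,0,250),bottle=(262,295,38,98),hub=(315,380,50,100)).items():
    q=X[v0:v1,u0:u1].reshape(-1,3); q=q[q[:,2]>.03]
    for lo,hi in((.03,.07),(.07,.12),(.12,.4)):
        k=q[(q[:,2]>lo)&(q[:,2]<hi)]
        if len(k):print(n,lo,len(k),"x",k[:,0].min().round(3),k[:,0].max().round(3),"y",k[:,1].min().round(3),k[:,1].max().round(3))
p,R,s=axes()
d=np.array([.601,.242,.12])-p; print("toblue tool",(R.T@d).round(4))
```

```text
[[[ 69 100  61]
  [ 69 100  61]
  [ 70 105  61]
  [ 68 105  61]
  [ 68 106  60]
  [ 70 106  60]
  [ 70 103  62]]]
green [298.9 256.9] 1261.5 (279, 237, 41, 41) [0.5016 0.1648 0.004 ]
green [296.5 284.6] 1275.5 (273, 268, 48, 35) [0.4981 0.1612 0.004 ]
orange [374.1 224.6] 1365.0 (353, 204, 43, 42) [0.5538 0.0466 0.004 ]
orange [384.5 306.5] 1467.0 (360, 288, 50, 38) [0.5497 0.0433 0.004 ]
green 51 [0.5011 0.1654 0.0462] [0.50677809 0.17105292 0.05102946]
orange 53 [0.5526 0.0475 0.0456] [0.56024201 0.05207999 0.05123156]
wheel 0.03 1169 x 0.767 0.928 y -0.113 -0.015
wheel 0.07 6807 x 0.504 0.905 y -0.102 -0.009
wheel 0.12 240 x 0.516 0.572 y -0.077 -0.053
bottle 0.03 303 x 0.766 0.791 y 0.178 0.223
bottle 0.07 625 x 0.767 0.808 y 0.178 0.223
bottle 0.12 167 x 0.78 0.798 y 0.191 0.211
hub 0.03 1038 x 0.762 0.839 y 0.037 0.141
toblue tool [ 0.5128  0.1024 -0.2288]
```

```bash
python3 -m jog '[[0,0,0,0,6.3,0],[0,0,0,0,6.3,0],[0,0,0,0,6.3,0],[0,0,0,0,6.3,0],[0,0,0,0,6.3,0],[0,0,0,0,6.3,0],[0,0,0,0,6.3,0]]' 0.4 20
cat >> h.py <<'E'
def go(x,y,z):
    p,R,s=axes(); d=R.T@(np.array([x,y,z])-p)
    t=R.T@np.array([0,0,-1]); 
    print("t",round(s["time"],2),"pos",p.round(4),"shift",d.round(4),"jawdeg",np.degrees(np.arctan2(R[1,2],R[0,2])).round(1),"tilt rotvec deg",np.degrees(np.cross([0,1,0],t)).round(2),"w",round(s["width"],4),"F",s["ft_force"].round(1))
E
python3 -c "
from h import *
go(.601,.242,.12)"
```

```text
time: 0.88
ee_pos: [0.1696, 0.601, 0.2216]
eef_rot: [0.608, -0.362, 0.362, -0.607]
ft_force: [-0.1, 0.0, 0.1]
width: 0.0615
t 0.88 pos [0.1696 0.601  0.2216] shift [0.5208 0.1019 0.209 ] jawdeg 28.4 tilt rotvec deg [ 0.08 -0.    0.07] w 0.0615 F [-0.1  0.   0.1]
```

```bash
python3 -m jog '[[0.036,0.005,0.0145,0,0,0],[0.036,0.005,0.0145,0,0,0],[0.036,0.005,0.0145,0,0,0],[0.036,0.005,0.0145,0,0,0],[0.036,0.005,0.0145,0,0,0],[0.036,0.005,0.0145,0,0,0],[0.036,0.005,0.0145,0,0,0],[0.036,0.005,0.0145,0,0,0],[0.036,0.005,0.0145,0,0,0],[0.036,0.005,0.0145,0,0,0],[0.036,0.005,0.0145,0,0,0],[0.036,0.005,0.0145,0,0,0]]'
python3 -c "
from h import *
go(.601,.242,.12)"
```

```text
time: 1.88
ee_pos: [0.5312, 0.2973, 0.1583]
eef_rot: [-0.608, 0.361, -0.358, 0.61]
ft_force: [-0.1, 0.1, -0.0]
width: 0.0611
t 1.88 pos [0.5312 0.2973 0.1583] shift [0.0824 0.0378 0.0344] jawdeg 28.9 tilt rotvec deg [ 0.02  0.   -0.34] w 0.0611 F [-0.1  0.1 -0. ]
```

```bash
python3 -m jog '[[0.028,0.015,0.012,0,0,-0.2],[0.028,0.015,0.012,0,0,-0.2],[0.026,0.008,0.01,0,0,0],[0,0,0,0,0,0]]'
python3 -c "
from h import *
go(.601,.242,.05)
for n in('top','scene'):
    c=r.camera(n); cv2.imwrite('pics/%s1.png'%n,c['image'][:,:,::-1])
    if n=='scene':
        im=c['image'][60:360,120:520,::-1]; cv2.imwrite('pics/s1.png',cv2.resize(im,(800,600)))
    print(proj(c,axes()[0]))"
```

```text
time: 2.22
ee_pos: [0.6096, 0.2292, 0.1181]
eef_rot: [0.608, -0.361, 0.365, -0.606]
ft_force: [-0.7, -0.4, 0.0]
width: 0.0612
t 2.22 pos [0.6096 0.2292 0.1181] shift [-0.0158  0.068  -0.0016] jawdeg 28.3 tilt rotvec deg [-0.06  0.    0.37] w 0.0612 F [-0.7 -0.4  0. ]
[[250.21905045 170.895827  ]]
[[312.17326172 166.0009076 ]]
```

View pics/s1.png

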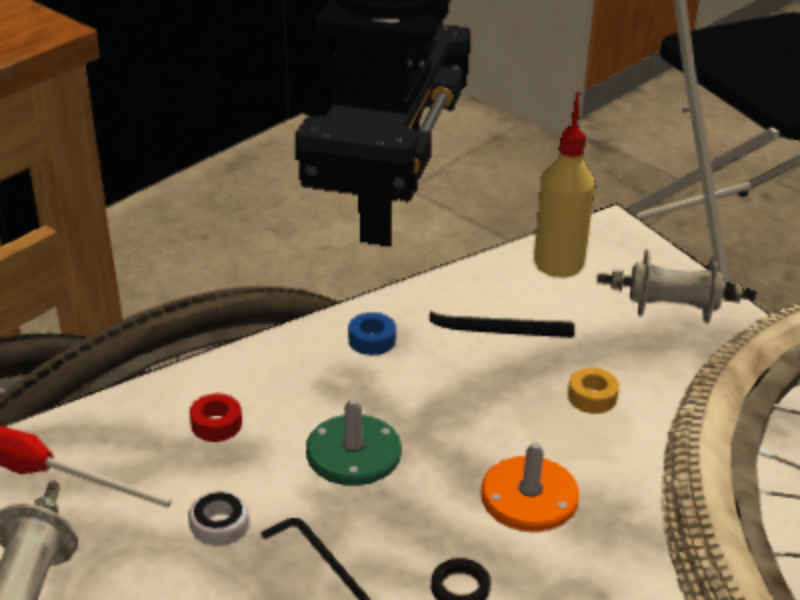

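The gripper is above and slightly behind the blue spacer (crop (372,332)) and the lever is clear. I'll correct the offset and descend.

```bash
python3 -m jog '[[-0.0158,0.03,-0.002,0,0,0.3],[0,0.03,0,0,0,0],[0,0,0,0,0,0]]'
python3 -c "
from h import *
go(.601,.242,.003)"
```

```text
time: 2.57
ee_pos: [0.5975, 0.2515, 0.0606]
eef_rot: [-0.605, 0.361, -0.361, 0.611]
ft_force: [-1.1, -0.4, -0.9]
width: 0.0606
t 2.57 pos [0.5975 0.2515 0.0606] shift [ 0.0103  0.0575 -0.0019] jawdeg 28.7 tilt rotvec deg [-0.41  0.   -0.26] w 0.0606 F [-1.1 -0.4 -0.9]
```

```bash
python3 -m jog '[[0,0,0,0,0,0],[0,0,0,0,0,0]]' >/dev/null
python3 -c "
from h import *
go(.601,.242,.003)"; python3 -m jog '[[0.01,0,-0.002,-0.3,0,-0.3],[0,0,0,0,0,0]]' >/dev/null
python3 -c "
from h import *
go(.601,.242,.003)"; python3 -m jog '[[0,0,0,0,0,0],[0,0,0,0,0,0]]' >/dev/null
python3 -c "
from h import *
go(.601,.242,.003)"
```

```text
t 2.73 pos [0.596  0.2542 0.062 ] shift [ 0.0134  0.0589 -0.0019] jawdeg 28.9 tilt rotvec deg [-0.38  0.   -0.34] w 0.061 F [ 0.8  0.1 -0.1]
t 2.9 pos [0.6002 0.2453 0.0653] shift [ 0.0033  0.0623 -0.0012] jawdeg 29.0 tilt rotvec deg [-0.27  0.   -0.02] w 0.0609 F [ 0.5  0.4 -0.2]
t 3.07 pos [0.6017 0.2451 0.0679] shift [ 0.0024  0.0649 -0.0027] jawdeg 28.9 tilt rotvec deg [-0.47  0.   -0.01] w 0.0608 F [0.4 0.5 0.3]
```

```bash
python3 -m jog '[[0.002,0.025,-0.002,-0.3,0,0],[0,0.02,0,0,0,0]]' >/dev/null
python3 -c "
from h import *
go(.601,.242,.003)"; python3 -m jog '[[0,0,0,0,0,0],[0,0,0,0,0,0]]' >/dev/null
python3 -c "
from h import *
go(.601,.242,.003)"
```

```text
t 3.23 pos [0.6053 0.2438 0.0282] shift [-0.0005  0.0251 -0.0049] jawdeg 28.9 tilt rotvec deg [-0.76  0.    0.  ] w 0.0608 F [-1.3  0.2 -0.8]
t 3.4 pos [0.6041 0.2429 0.026 ] shift [-0.0007  0.023  -0.0034] jawdeg 28.9 tilt rotvec deg [-0.56  0.    0.  ] w 0.0603 F [-0.2  0.1  0.8]
```

```bash
python3 -m jog '[[-0.001,0.013,-0.003,-0.5,0,0],[0,0.008,0,0,0,0],[0,0,0,0,0,0]]' >/dev/null
python3 -c "
from h import *
go(.601,.242,.004)"; python3 -m jog '[[0,0,0,0,0,0],[0,0,0,0,0,0],[0,0,0,0,0,0],[0,0,0,0,0,0]]' -1 20
python3 -c "
from h import *
go(.601,.242,.003)"
```

```text
t 3.65 pos [0.6021 0.243  0.0061] shift [ 0.0004  0.0021 -0.0015] jawdeg 28.9 tilt rotvec deg [-0.19  0.   -0.01] w 0.061 F [-0.7  0.1  0.3]
time: 3.98
ee_pos: [0.6026, 0.2434, 0.0069]
eef_rot: [-0.608, 0.359, -0.36, 0.61]
ft_force: [0.9, -0.0, -0.3]
width: 0.0415
t 3.98 pos [0.6026 0.2434 0.0069] shift [ 0.0005  0.0039 -0.0021] jawdeg 28.9 tilt rotvec deg [-0.24  0.   -0.  ] w 0.0415 F [ 0.9 -0.  -0.3]
```

```bash
python3 -m jog '[[0,0,0,0,0,0],[0,0,0,0,0,0],[0,0,0,0,0,0]]' -1 20
python3 -m jog '[[0,-0.02,0,0,0,0],[0,-0.03,0,0,0,0],[0,-0.03,0,0,0,0],[0,0,0,0,0,0],[0,0,0,0,0,0]]' 
python3 -c "
from h import *
go(.500,.163,.07)"
```

```text
time: 4.23
ee_pos: [0.603, 0.2436, 0.0077]
eef_rot: [-0.607, 0.359, -0.36, 0.611]
ft_force: [0.3, -0.3, 0.6]
width: 0.0372
time: 4.65
ee_pos: [0.6014, 0.2428, 0.0896]
eef_rot: [-0.608, 0.359, -0.36, 0.609]
ft_force: [-1.1, 0.4, -1.7]
width: 0.0374
t 4.65 pos [0.6014 0.2428 0.0896] shift [ 0.0209  0.0194 -0.1274] jawdeg 28.9 tilt rotvec deg [-0.12  0.   -0.  ] w 0.0374 F [-1.1  0.4 -1.7]
```

```bash
python3 -m jog '[[0.004,0,-0.03,0,0,0],[0.005,0,-0.03,0,0,0],[0.005,0,-0.03,0,0,0],[0.005,0,-0.02,0,0,0],[0,0,0,0,0,0],[0,0,0,0,0,0],[0,0,0,0,0,0]]' >/dev/null
python3 -c "
from h import *
go(.500,.163,.07)"; python3 -m jog '[[0,0,0,0,0,0]]' >/dev/null
python3 -c "
from h import *
go(.500,.163,.07)"
```

```text
t 5.23 pos [0.5098 0.1707 0.0859] shift [ 0.002   0.0159 -0.0124] jawdeg 28.9 tilt rotvec deg [-0.07  0.   -0.03] w 0.0374 F [ 0.7 -0.1  0. ]
t 5.32 pos [0.5102 0.1712 0.0857] shift [ 0.0023  0.0157 -0.0129] jawdeg 29.0 tilt rotvec deg [-0.08  0.   -0.03] w 0.0375 F [ 1.   0.  -0.4]
```

```bash
python3 -m jog '[[0.002,0.005,-0.013,0,0,0],[0,0,0,0,0,0],[0,0,0,0,0,0],[0,0,0,0,0,0]]' >/dev/null
cat >> h.py <<'E'
def blobs(kind,n,box):
    c=r.camera(n); u0,v0,u1,v1=box; return c
def held(kind,zt):
    "centre of held ring (silhouette, mid-height zt) in both views, minus tcp"
    p=axes()[0]
    for n in("top","scene"):
        c=r.camera(n); q=proj(c,[p[0],p[1],zt])[0]
        try:
            b,A,bb=blob(c,kind,q,30); print(n,"area",A,bb,"centre",ray(c,b,zt)[0].round(4),"minus tcp",(ray(c,b,zt)[0]-p)[:2].round(4))
        except Exception as e: print(n,e)
def snap(name,cx=None,w=160):
    p=axes()[0] if cx is None else np.array(cx); t=[]
    for n in("top","scene"):
        c=r.camera(n); u,v=proj(c,p)[0].astype(int); h=w//2
        im=cv2.copyMakeBorder(c["image"],h,h,h,h,cv2.BORDER_CONSTANT)[v:v+w,u:u+w,::-1]; t.append(cv2.resize(im,(400,400),interpolation=2))
    cv2.imwrite("pics/%s.png"%name,np.hstack(t))
E
python3 -c "
from h import *
go(.500,.163,.07)
p=axes()[0]
held('blue',p[2]-.0077+.0075); snap('a')"
```

```text
t 5.65 pos [0.502  0.1656 0.0803] shift [ 0.0013  0.0103 -0.003 ] jawdeg 29.1 tilt rotvec deg [-0.14  0.    0.02] w 0.0374 F [-0.3  0.6 -0. ]
top max() iterable argument is empty
scene area 130.0 (299, 233, 11, 21) centre [0.5048 0.1521 0.0801] minus tcp [ 0.0028 -0.0135]
```

View pics/a.png

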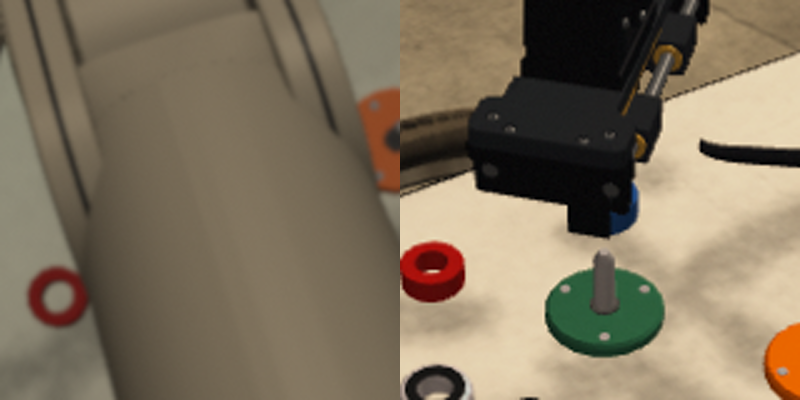

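The top view is blocked by the arm. The scene view shows the blue ring in the jaws above the green post. The scene camera's right axis is close to tool x, so the ring's right edge gives me its offset in the grip.

```bash
cat >> h.py <<'E'
def edge(kind,zlo,zhi,R=.019):
    p,_,_=axes(); c=r.camera("scene"); a=np.linspace(0,6.28,180)
    P=np.vstack([np.c_[p[0]+R*np.cos(a),p[1]+R*np.sin(a),0*a+z] for z in(zlo,zhi)]); q=proj(c,P)
    b,A,bb=blob(c,kind,proj(c,[p[0],p[1],(zlo+zhi)/2])[0],30)
    e=bb[0]+bb[2]-.5-q[:,0].max(); m=c["range_z"][bb[1]+bb[3]//2,bb[0]+bb[2]//2]/c["K"][0,0]
    print("right edge seen",bb[0]+bb[2],"pred",q[:,0].max().round(1),"-> ring off along cam right mm",(e*m*1000).round(1))
E
python3 -c "
from h import *
p=axes()[0]; edge('blue',p[2]-.0075,p[2]+.0075)"
```

```text
right edge seen 310 pred 309.8 -> ring off along cam right mm -0.3
```

```bash
python3 -m jog '[[0.0013,0.012,-0.003,0,0,0],[0,0.01,0,0,0,0],[0,0,0,0,0,0]]' >/dev/null
python3 -c "
from h import *
go(.500,.163,.0165)"; python3 -m jog '[[0,0,0,0,0,0]]' >/dev/null
python3 -c "
from h import *
go(.500,.163,.0165)"
```

```text
t 6.15 pos [0.5008 0.1634 0.0582] shift [-0.      0.0417 -0.0011] jawdeg 29.1 tilt rotvec deg [-0.27  0.    0.01] w 0.037 F [0.1 0.5 0. ]
t 6.23 pos [0.5007 0.1634 0.058 ] shift [-0.      0.0415 -0.001 ] jawdeg 29.1 tilt rotvec deg [-0.23  0.    0.02] w 0.0374 F [-0.1 -0.8 -0.3]
```

```bash
python3 -m jog '[[0,0.01,-0.001,-0.2,0,0],[0,0.01,0,0,0,0],[0,0.01,0,0,0,0],[0,0.007,0,0,0,0],[0,0,0,0,0,0]]'
python3 -c "
from h import *
go(.500,.163,.0165)"
```

```text
time: 6.65
ee_pos: [0.5002, 0.1634, 0.0177]
eef_rot: [-0.609, 0.358, -0.359, 0.61]
ft_force: [-0.2, 0.5, 0.7]
width: 0.0371
t 6.65 pos [0.5002 0.1634 0.0177] shift [ 0.0002  0.0012 -0.0004] jawdeg 29.1 tilt rotvec deg [-0.05  0.    0.01] w 0.0371 F [-0.2  0.5  0.7]
```

```bash
python3 -m jog '[[0,0,0,0,0,0],[0,0,0,0,0,0],[0,0,0,0,0,0]]' 0.4
python3 -m jog '[[0,-0.02,0,0,0,0],[0,-0.03,0,0,0,0],[0,-0.02,0,0,0,0],[0,0,0,0,0,0],[0,0,0,0,0,0]]' 
python3 -c "
from h import *
go(.4518,.2565,.08); snap('b',[.5,.163,.02],120)"
```

```text
time: 6.9
ee_pos: [0.4999, 0.1631, 0.017]
eef_rot: [0.61, -0.358, 0.358, -0.609]
ft_force: [-0.5, -0.4, -0.5]
width: 0.0501
time: 7.32
ee_pos: [0.5001, 0.163, 0.0909]
eef_rot: [0.61, -0.358, 0.359, -0.609]
ft_force: [0.4, 0.3, -0.7]
width: 0.0609
t 7.32 pos [0.5001 0.163  0.0909] shift [-0.1052  0.0109  0.0032] jawdeg 29.1 tilt rotvec deg [-0.01  0.    0.03] w 0.0609 F [ 0.4  0.3 -0.7]
```

View pics/b.png

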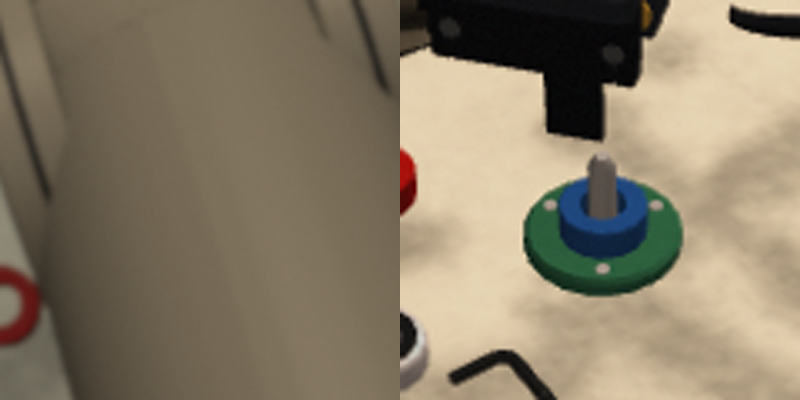

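Blue lies flat over the post and is centred on it (right half, (602,220)). Next is red.

```bash
python3 -m jog '[[-0.03,0,0,0,0,0],[-0.03,0.003,0.001,0,0,0],[-0.03,0.003,0.001,0,0,0],[-0.008,0,0,0,0,0],[0,0,0,0,0,0],[0,0,0,0,0,0],[0,0,0,0,0,0]]' >/dev/null
python3 -c "
from h import *
go(.4518,.2565,.005)"
```

```text
t 8.0 pos [0.4506 0.2489 0.078 ] shift [-0.0063  0.073   0.0054] jawdeg 28.9 tilt rotvec deg [ 0.51 -0.    0.17] w 0.0608 F [-0.  -0.7 -0.1]
```

```bash
python3 -m jog '[[-0.006,0.02,0.005,0.3,0,0],[0,0.02,0,0,0,0],[0,0.004,0,0,0,0],[0,0,0,0,0,0],[0,0,0,0,0,0]]' >/dev/null
python3 -c "
from h import *
go(.4518,.2565,.005)"
```

```text
t 8.42 pos [0.4557 0.2508 0.0332] shift [-0.007   0.0281 -0.0006] jawdeg 28.4 tilt rotvec deg [ 0.15 -0.    0.29] w 0.061 F [ 0.4 -0.2 -0.3]
```

```bash
python3 -m jog '[[-0.007,0.004,0,0,0,0.3],[0,0,0,0,0,0],[0,0,0,0,0,0]]' >/dev/null
python3 -c "
from h import *
go(.4518,.2565,.005)"; python3 -m jog '[[0,0,0,0,0,0],[0,0,0,0,0,0]]' >/dev/null
python3 -c "
from h import *
go(.4518,.2565,.005)"
```

```text
t 8.67 pos [0.4537 0.2569 0.0309] shift [-0.0006  0.0259 -0.0019] jawdeg 28.3 tilt rotvec deg [ 0.01  0.   -0.05] w 0.0607 F [0.4 0.5 0.4]
t 8.83 pos [0.4541 0.2574 0.0318] shift [-0.0003  0.0268 -0.0024] jawdeg 28.3 tilt rotvec deg [-0.07  0.   -0.08] w 0.0607 F [ 0.3  0.3 -0.4]
```

```bash
python3 -m jog '[[-0.0003,0.013,-0.002,0,0,0],[0,0.011,0,0,0,0],[0,0,0,0,0,0]]' >/dev/null
python3 -c "
from h import *
go(.4518,.2565,.005)"; python3 -m jog '[[0,0,0,0,0,0],[0,0,0,0,0,0],[0,0,0,0,0,0],[0,0,0,0,0,0],[0,0,0,0,0,0],[0,0,0,0,0,0]]' -1 20
python3 -c "
from h import *
go(.4518,.2565,.005)"
```

```text
t 9.08 pos [0.4532 0.2577 0.0084] shift [ 0.0004  0.0034 -0.0018] jawdeg 28.3 tilt rotvec deg [-0.26  0.   -0.12] w 0.0609 F [-0.8 -1.1  0.9]
time: 9.58
ee_pos: [0.4538, 0.2578, 0.0094]
eef_rot: [-0.605, 0.362, -0.363, 0.609]
ft_force: [0.7, 0.1, -0.7]
width: 0.0371
t 9.58 pos [0.4538 0.2578 0.0094] shift [ 0.0002  0.0044 -0.0024] jawdeg 28.3 tilt rotvec deg [-0.27  0.   -0.11] w 0.0371 F [ 0.7  0.1 -0.7]
```

```bash
python3 -m jog '[[0,-0.02,0,0,0,0],[0,-0.03,0,0,0,0],[0,-0.022,0,0,0,0],[0,0,0,0,0,0]]' >/dev/null; python3 -m jog '[[0.03,0,0,0,0,0],[0.03,0,-0.001,0,0,0],[0.03,0,-0.001,0,0,0],[0.008,0,0,0,0,0],[0,0,0,0,0,0],[0,0,0,0,0,0],[0,0,0,0,0,0]]'
python3 -c "
from h import *
go(.500,.163,.07)"
```

```text
time: 10.5
ee_pos: [0.4987, 0.1689, 0.0834]
eef_rot: [-0.606, 0.361, -0.362, 0.61]
ft_force: [-0.9, 0.2, -0.9]
width: 0.0373
t 10.5 pos [0.4987 0.1689 0.0834] shift [ 0.0058  0.0134 -0.0018] jawdeg 28.5 tilt rotvec deg [-0.3   0.   -0.15] w 0.0373 F [-0.9  0.2 -0.9]
```

```bash
python3 -m jog '[[0.006,0.01,-0.002,-0.3,0,0],[0,0,0,0,0,0],[0,0,0,0,0,0],[0,0,0,0,0,0]]' >/dev/null
python3 -c "
from h import *
go(.500,.163,.07);p=axes()[0]; edge('red',p[2]-.0094,p[2]+.0056)"
```

```text
t 10.83 pos [0.4979 0.1656 0.0712] shift [0.0033 0.0012 0.0006] jawdeg 28.8 tilt rotvec deg [ 0.13  0.   -0.21] w 0.0369 F [-0.7 -1.  -0.3]
right edge seen 308 pred 307.6 -> ring off along cam right mm -0.1
```

```bash
python3 -m jog '[[0.0035,0,0.0005,0,0,0],[0,0,0,0,0,0],[0,0,0,0,0,0]]' >/dev/null
python3 -c "
from h import *
go(.500,.163,.034)"
python3 -m jog '[[0.0005,0.008,0,0,0,0],[0,0.01,0,0,0,0],[0,0.008,0,0,0,0],[0,0,0,0,0,0]]' >/dev/null
python3 -c "
from h import *
go(.500,.163,.034)"
```

```text
t 11.13 pos [0.5002 0.1636 0.0715] shift [ 0.0006  0.0375 -0.0004] jawdeg 28.9 tilt rotvec deg [ 0.09  0.   -0.23] w 0.0368 F [-0.4 -0.1 -0.5]
t 11.47 pos [0.5006 0.1633 0.0432] shift [ 0.      0.0092 -0.0007] jawdeg 28.9 tilt rotvec deg [ 0.02  0.   -0.23] w 0.0365 F [-0.9  0.6 -0.6]
```

```bash
python3 -m jog '[[0,0.009,-0.0006,0,0,0],[0,0,0,0,0,0]]' 
python3 -m jog '[[0,0,0,0,0,0],[0,0,0,0,0,0],[0,0,0,0,0,0]]' 0.4
python3 -m jog '[[0,-0.02,0,0,0,0],[0,-0.03,0,0,0,0],[0,0,0,0,0,0],[0,0,0,0,0,0]]' 
python3 -c "
from h import *
go(.387,.1785,.09); snap('c',[.5,.163,.02],120)"
```

```text
time: 11.63
ee_pos: [0.4994, 0.1628, 0.0324]
eef_rot: [-0.609, 0.361, -0.358, 0.609]
ft_force: [-1.1, 0.0, -0.9]
width: 0.0366
time: 11.88
ee_pos: [0.4993, 0.1626, 0.0319]
eef_rot: [0.609, -0.361, 0.358, -0.609]
ft_force: [-1.0, 0.0, 0.7]
width: 0.0497
time: 12.22
ee_pos: [0.4995, 0.1624, 0.0842]
eef_rot: [0.609, -0.361, 0.358, -0.609]
ft_force: [-0.8, 0.2, -0.6]
width: 0.0603
t 12.22 pos [0.4995 0.1624 0.0842] shift [-0.0684 -0.0052 -0.0907] jawdeg 28.9 tilt rotvec deg [ 0.18  0.   -0.22] w 0.0603 F [-0.8  0.2 -0.6]
```

View pics/c.png

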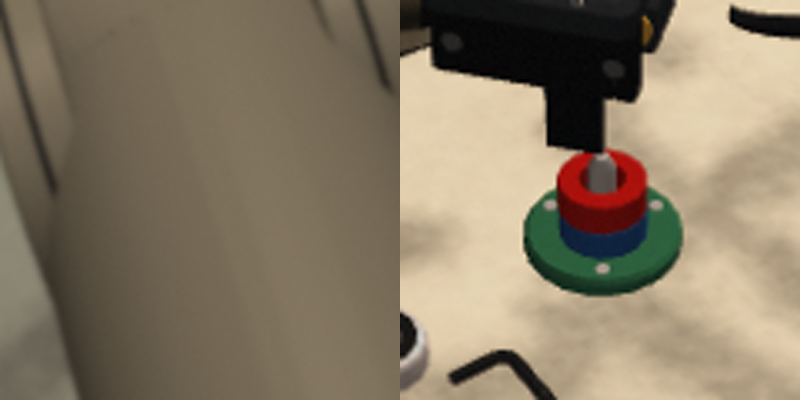

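Red sits flat on blue, centred (right half, (602,190)). Next is the cup.

```bash
python3 -m jog '[[-0.02,0,-0.027,0,0,0],[-0.02,0,-0.027,0,0,0],[-0.018,0,-0.023,0,0,0],[-0.005,0,-0.006,0,0,0],[0,0,0,0,0,0],[0,0,0,0,0,0],[0,0,0,0,0,0]]' >/dev/null
python3 -c "
from h import *
go(.387,.1785,.005)"
```

```text
t 12.9 pos [0.3931 0.1762 0.0805] shift [-0.0048  0.0756 -0.0037] jawdeg 28.8 tilt rotvec deg [ 0.37  0.   -0.07] w 0.0609 F [-0.1 -0.2  0.2]
```

```bash
python3 -m jog '[[-0.005,0.02,-0.004,0.3,0,0],[0,0.02,0,0,0,0],[0,0.006,0,0,0,0],[0,0,0,0,0,0],[0,0,0,0,0,0]]' >/dev/null
python3 -c "
from h import *
go(.387,.1785,.005)"
```

```text
t 13.32 pos [0.393  0.1779 0.0339] shift [-0.0034  0.0289 -0.0051] jawdeg 28.5 tilt rotvec deg [-0.12  0.    0.04] w 0.0612 F [0.1 0.4 0.7]
```

```bash
python3 -m jog '[[-0.0034,0.004,-0.006,0,0,0],[0,0,0,0,0,0],[0,0,0,0,0,0],[0,0,0,0,0,0]]' >/dev/null
python3 -c "
from h import *
go(.387,.1785,.005)"
```

```text
t 13.65 pos [0.3875 0.1783 0.0316] shift [-0.0004  0.0266 -0.0005] jawdeg 28.5 tilt rotvec deg [-0.26  0.    0.04] w 0.061 F [ 0.1 -0.1  0.4]
```

```bash
python3 -m jog '[[-0.0004,0.013,0,-0.2,0,0],[0,0.012,0,0,0,0],[0,0.001,0,0,0,0]]' >/dev/null
python3 -c "
from h import *
go(.387,.1785,.005)"; python3 -m jog '[[0,0,0,0,0,0],[0,0,0,0,0,0],[0,0,0,0,0,0],[0,0,0,0,0,0],[0,0,0,0,0,0],[0,0,0,0,0,0]]' -1 20
python3 -c "
from h import *
go(.387,.1785,.005)"
```

```text
t 13.9 pos [0.389 0.18  0.007] shift [ 0.0004  0.002  -0.0025] jawdeg 28.5 tilt rotvec deg [-0.34  0.   -0.03] w 0.0607 F [-1.2 -0.2 -0.5]
time: 14.4
ee_pos: [0.3901, 0.1807, 0.0094]
eef_rot: [-0.605, 0.36, -0.363, 0.61]
ft_force: [-0.6, 0.7, -0.5]
width: 0.0403
t 14.4 pos [0.3901 0.1807 0.0094] shift [ 0.0004  0.0044 -0.0038] jawdeg 28.5 tilt rotvec deg [-0.48  0.   -0.05] w 0.0403 F [-0.6  0.7 -0.5]
```

```bash
python3 -m jog '[[0,-0.02,0,0,0,0],[0,-0.03,0,-0.3,0,0],[0,-0.022,0,0,0,0],[0,0,0,0,0,0]]' >/dev/null; python3 -m jog '[[0.02,0,0.027,0,0,0],[0.02,0,0.027,0,0,0],[0.018,0,0.023,0,0,0],[0.008,0,0.008,0,0,0],[0,0,0,0,0,0],[0,0,0,0,0,0],[0,0,0,0,0,0]]'
python3 -c "
from h import *
go(.500,.163,.07)"
```

```text
time: 15.32
ee_pos: [0.4979, 0.162, 0.0828]
eef_rot: [-0.608, 0.361, -0.361, 0.609]
ft_force: [0.3, -0.2, 0.3]
width: 0.0401
t 15.32 pos [0.4979 0.162  0.0828] shift [0.0002 0.0128 0.0023] jawdeg 28.7 tilt rotvec deg [-0.1   0.   -0.04] w 0.0401 F [ 0.3 -0.2  0.3]
```

```bash
python3 -m jog '[[0,0.008,0.002,0,0,0],[0,0,0,0,0,0],[0,0,0,0,0,0]]' >/dev/null
python3 -c "
from h import *
go(.500,.163,.05); p=axes()[0]; c=r.camera('scene'); a=np.linspace(0,6.28,180)
P=np.vstack([np.c_[p[0]+.0205*np.cos(a),p[1]+.0205*np.sin(a),0*a+p[2]+z] for z in(-.0094,.0026)]); q=proj(c,P)
u=q[:,0].max(); print('pred right edge crop col',(u-int(proj(c,p)[0,0])+50)*4+400); snap('d',None,100)"
```

```text
t 15.57 pos [0.4971 0.1642 0.0735] shift [0.0025 0.0235 0.002 ] jawdeg 28.8 tilt rotvec deg [-0.03  0.   -0.12] w 0.04 F [ 0.2 -0.6 -0. ]
pred right edge crop col 664.3804433782823
```

View pics/d.png

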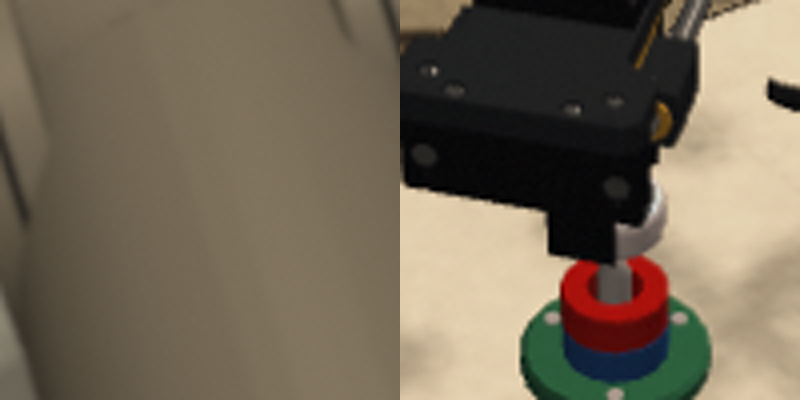

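The cup's right edge is at column 666 against 664 predicted, so it is centred in the grip.

```bash
python3 -m jog '[[0.0028,0.002,0.002,0,0,0],[0,0,0,0,0,0],[0,0,0,0,0,0]]' >/dev/null
python3 -c "
from h import *
go(.500,.163,.0485)"
python3 -m jog '[[0,0.006,0,0,0,0],[0,0.006,0,0,0,0],[0,0,0,0,0,0]]' >/dev/null
python3 -c "
from h import *
go(.500,.163,.0485)"
```

```text
t 15.97 pos [0.5009 0.1627 0.0721] shift [-0.0006  0.0236 -0.0007] jawdeg 28.8 tilt rotvec deg [-0.11  0.   -0.12] w 0.0406 F [-0.2  0.5 -1.6]
t 16.22 pos [0.5012 0.1627 0.0593] shift [-0.0008  0.0108 -0.001 ] jawdeg 28.8 tilt rotvec deg [-0.16  0.   -0.13] w 0.0405 F [-0.2 -0.4 -0.3]
```

```bash
python3 -m jog '[[-0.0008,0.005,-0.001,0,0,0],[0,0.0055,0,0,0,0],[0,0,0,0,0,0]]' 
python3 -m jog '[[0,0,0,0,0,0],[0,0,0,0,0,0],[0,0,0,0,0,0]]' 0.4
python3 -m jog '[[0,-0.02,0,0,0,0],[0,-0.03,0,0,0,0],[0,0,0,0,0,0],[0,0,0,0,0,0]]' 
python3 -c "
from h import *
go(.6668,.0748,.09); snap('e',[.5,.163,.02],120)"
```

```text
time: 16.47
ee_pos: [0.4995, 0.1629, 0.0471]
eef_rot: [-0.608, 0.36, -0.36, 0.609]
ft_force: [-0.3, -0.5, 0.3]
width: 0.0401
time: 16.72
ee_pos: [0.4992, 0.1628, 0.0466]
eef_rot: [-0.608, 0.361, -0.36, 0.609]
ft_force: [0.3, -0.0, -0.1]
width: 0.0528
time: 17.05
ee_pos: [0.4989, 0.1625, 0.0984]
eef_rot: [-0.608, 0.361, -0.359, 0.609]
ft_force: [-0.4, 0.3, -0.4]
width: 0.0605
t 17.05 pos [0.4989 0.1625 0.0984] shift [0.1577 0.0081 0.1049] jawdeg 28.8 tilt rotvec deg [ 0.01  0.   -0.11] w 0.0605 F [-0.4  0.3 -0.4]
```

View pics/e.png

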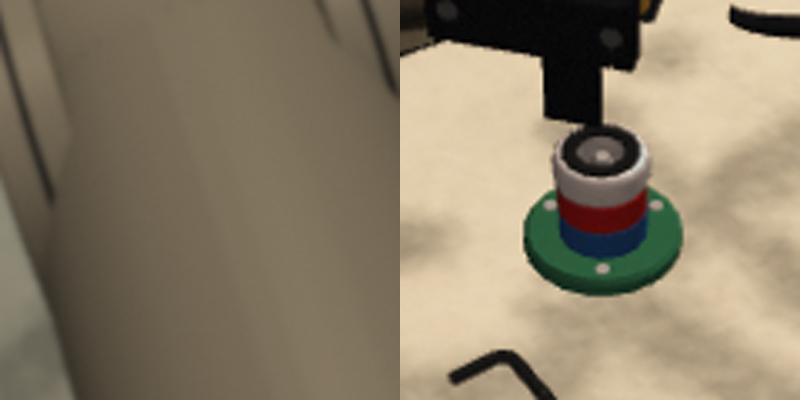

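The green stack is complete, flat and seal up ((602,150) to (602,250)). Next is gold.

```bash
python3 -m jog '[[0.027,0,0.018,0,0,0],[0.027,0,0.018,0,0,0],[0.027,0,0.018,0,0,0],[0.027,0,0.018,0,0,0],[0.027,0,0.018,0,0,0],[0.015,0,0.009,0,0,0],[0,0,0,0,0,0],[0,0,0,0,0,0],[0,0,0,0,0,0]]' >/dev/null
python3 -c "
from h import *
go(.6668,.0748,.005)"
```

```text
t 17.9 pos [0.6607 0.0761 0.0884] shift [0.0045 0.0833 0.0055] jawdeg 29.1 tilt rotvec deg [ 0.57  0.   -0.28] w 0.0607 F [-0.7  0.4  0.7]
```

```bash
python3 -m jog '[[0.004,0.02,0.005,0.4,0,-0.2],[0,0.02,0,0,0,0],[0,0.012,0,0,0,0],[0,0,0,0,0,0],[0,0,0,0,0,0]]' >/dev/null
python3 -c "
from h import *
go(.6668,.0748,.005)"; python3 -m jog '[[0,0,0,0,0,0]]' >/dev/null
python3 -c "
from h import *
go(.6668,.0748,.005)"
```

```text
t 18.32 pos [0.6636 0.0796 0.0346] shift [0.0059 0.0295 0.0005] jawdeg 29.3 tilt rotvec deg [ 0.16  0.   -0.25] w 0.0607 F [-0.6  0.4  0.3]
t 18.4 pos [0.6632 0.0802 0.0349] shift [0.0066 0.0299 0.0006] jawdeg 29.4 tilt rotvec deg [ 0.17  0.   -0.28] w 0.0608 F [-0.5  0.9  0.1]
```

```bash
python3 -m jog '[[0.0065,0.004,0.0005,0.1,0,-0.2],[0,0,0,0,0,0],[0,0,0,0,0,0],[0,0,0,0,0,0]]' >/dev/null
python3 -c "
from h import *
go(.6668,.0748,.005)"
```

```text
t 18.73 pos [0.6685 0.0749 0.0338] shift [-0.0007  0.0288 -0.0017] jawdeg 29.4 tilt rotvec deg [-0.17  0.    0.  ] w 0.0609 F [ 0.2  0.4 -0.3]
```

```bash
python3 -m jog '[[-0.0007,0.014,-0.0015,0,0,0],[0,0.012,0,0,0,0],[0,0.001,0,0,0,0]]' >/dev/null
python3 -c "
from h import *
go(.6668,.0748,.005)"; python3 -m jog '[[0,0,0,0,0,0],[0,0,0,0,0,0],[0,0,0,0,0,0],[0,0,0,0,0,0],[0,0,0,0,0,0],[0,0,0,0,0,0]]' -1 20
python3 -c "
from h import *
go(.6668,.0748,.005)"
```

```text
t 18.98 pos [0.6685 0.0748 0.0079] shift [-0.0008  0.0029 -0.0016] jawdeg 29.4 tilt rotvec deg [-0.38  0.    0.06] w 0.0609 F [-0.3 -0.4 -0. ]
time: 19.48
ee_pos: [0.6691, 0.0748, 0.0088]
eef_rot: [-0.609, 0.355, -0.358, 0.612]
ft_force: [-0.0, 0.4, 0.3]
width: 0.0366
t 19.48 pos [0.6691 0.0748 0.0088] shift [-0.0012  0.0038 -0.002 ] jawdeg 29.4 tilt rotvec deg [-0.4   0.    0.08] w 0.0366 F [-0.   0.4  0.3]
```

```bash
python3 -m jog '[[0,-0.02,0,0,0,0],[0,-0.03,0,-0.3,0,0],[0,-0.022,0,0,0,0],[0,0,0,0,0,0],[0,0,0,0,0,0]]' >/dev/null
python3 -c "
from h import *
go(.5523,.044,.075)"
```

```text
t 19.9 pos [0.6678 0.0745 0.0831] shift [-0.0301  0.0082 -0.1156] jawdeg 29.4 tilt rotvec deg [ 0.03 -0.    0.05] w 0.0371 F [ 0.2  1.1 -0.4]
```

```bash
python3 -m jog '[[-0.008,0,-0.03,0,0,0],[-0.008,0,-0.03,0,0,0],[-0.008,0,-0.03,0,0,0],[-0.004,0,-0.015,0,0,0],[0,0,0,0,0,0],[0,0,0,0,0,0],[0,0,0,0,0,0]]' >/dev/null
python3 -c "
from h import *
go(.5523,.044,.075)"
```

```text
t 20.48 pos [0.557  0.0467 0.0784] shift [ 0.      0.0034 -0.0054] jawdeg 29.5 tilt rotvec deg [ 0.19  0.   -0.  ] w 0.0367 F [ 1.   0.7 -0.4]
```

```bash
python3 -m jog '[[0,0.005,-0.006,0,0,0],[0,0,0,0,0,0],[0,0,0,0,0,0],[0,0,0,0,0,0]]' >/dev/null
python3 -c "
from h import *
go(.5523,.044,.019);p=axes()[0]; edge('gold',p[2]-.0088,p[2]+.0062); snap('f',None,120)"
```

```text
t 20.82 pos [0.5532 0.0439 0.0719] shift [-0.0006  0.0529 -0.0005] jawdeg 29.5 tilt rotvec deg [ 0.22 -0.    0.06] w 0.037 F [ 0.7 -0.6 -0.7]
right edge seen 403 pred 405.2 -> ring off along cam right mm -3.5
```

View pics/f.png

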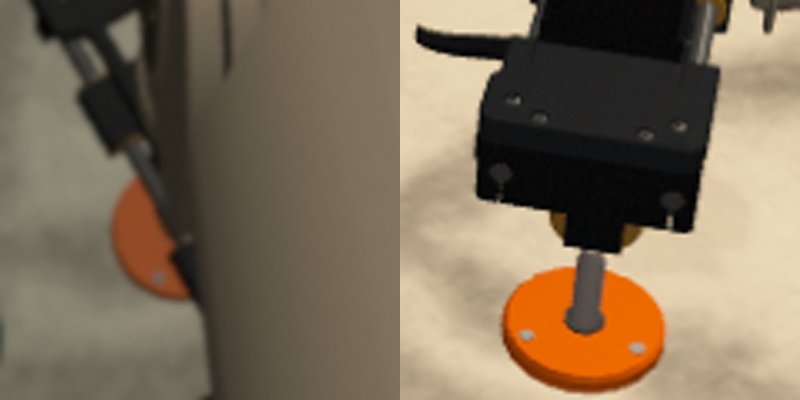

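The gold ring spans columns 551 to 641, centre 596. The post axis extrapolated to ring height is at about 596, so they line up. Lowering.

```bash
python3 -m jog '[[0,0.01,-0.0005,0,0,0],[0,0.01,0,0,0,0],[0,0.004,0,0,0,0],[0,0,0,0,0,0]]' >/dev/null
python3 -c "
from h import *
go(.5530,.0441,.0185)"
```

```text
t 21.3 pos [0.5531 0.044  0.0457] shift [-0.0002  0.0272  0.0001] jawdeg 29.5 tilt rotvec deg [ 0.16 -0.    0.07] w 0.0372 F [-0.1  0.1 -0.7]
```

```bash
python3 -m jog '[[0,0.01,0,0,0,0],[0,0.01,0,0,0,0],[0,0.005,0,0,0,0],[0,0,0,0,0,0]]' 
python3 -c "
from h import *
go(.5530,.0441,.0185)"
```

```text
time: 21.63
ee_pos: [0.5524, 0.0438, 0.0172]
eef_rot: [0.612, -0.357, 0.356, -0.61]
ft_force: [0.7, -0.4, -0.5]
width: 0.037
t 21.63 pos [0.5524 0.0438 0.0172] shift [ 0.     -0.0013  0.0007] jawdeg 29.5 tilt rotvec deg [ 0.24 -0.    0.05] w 0.037 F [ 0.7 -0.4 -0.5]
```

```bash
python3 -m jog '[[0,0,0,0,0,0],[0,0,0,0,0,0],[0,0,0,0,0,0]]' 0.4
python3 -m jog '[[0,-0.02,0,0,0,0],[0,-0.03,0,0,0,0],[0,-0.02,0,0,0,0],[0,0,0,0,0,0],[0,0,0,0,0,0]]' 
python3 -c "
from h import *
go(.4568,.0263,.09); snap('g',[.5517,.045,.02],120)"
```

```text
time: 21.88
ee_pos: [0.5523, 0.0436, 0.0168]
eef_rot: [0.613, -0.357, 0.355, -0.609]
ft_force: [0.5, 0.1, 0.3]
width: 0.0495
time: 22.3
ee_pos: [0.5527, 0.0437, 0.0906]
eef_rot: [0.612, -0.357, 0.356, -0.609]
ft_force: [-0.3, 0.3, 0.2]
width: 0.0605
t 22.3 pos [0.5527 0.0437 0.0906] shift [-0.0321  0.0009 -0.092 ] jawdeg 29.5 tilt rotvec deg [ 0.25 -0.    0.06] w 0.0605 F [-0.3  0.3  0.2]
```

View pics/g.png

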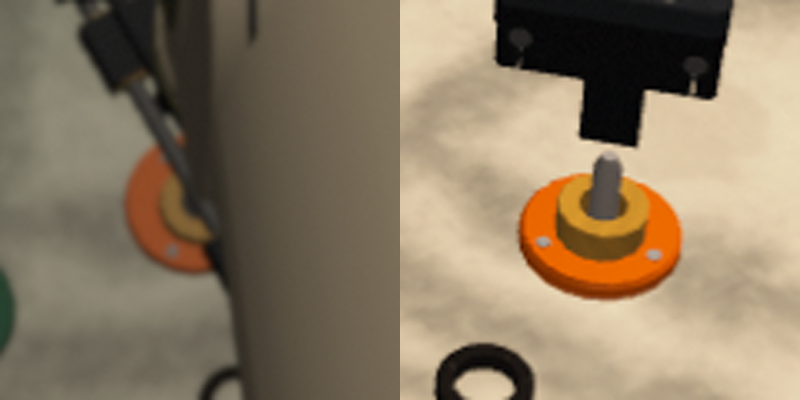

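Gold lies flat and centred on the orange stand ((602,215)). Next is the bearing ring, which has to be gripped low.

```bash
python3 -m jog '[[-0.009,0,-0.025,0,0,0],[-0.009,0,-0.025,0,0,0],[-0.009,0,-0.025,0,0,0],[-0.004,0,-0.009,0,0,0],[0,0,0,0,0,0],[0,0,0,0,0,0],[0,0,0,0,0,0]]' >/dev/null
python3 -c "
from h import *
go(.4568,.0263,.002)"
```

```text
t 22.98 pos [0.458  0.0284 0.0839] shift [ 0.0012  0.082  -0.0009] jawdeg 29.6 tilt rotvec deg [ 0.79  0.   -0.01] w 0.0611 F [-0.1  1.7  0.2]
```

```bash
python3 -m jog '[[0.001,0.02,-0.001,0.5,0,0],[0,0.02,0,0,0,0],[0,0.012,0,0,0,0],[0,0,0,0,0,0],[0,0,0,0,0,0]]' >/dev/null
python3 -c "
from h import *
go(.4568,.0263,.002)"
```

```text
t 23.4 pos [0.4623 0.0272 0.03  ] shift [-0.002   0.028  -0.0052] jawdeg 29.6 tilt rotvec deg [ 0.16 -0.    0.16] w 0.0611 F [ 0.5 -0.2  0.8]
```

```bash
python3 -m jog '[[-0.002,0.012,-0.006,0.1,0,0.1],[0,0,0,0,0,0],[0,0,0,0,0,0],[0,0,0,0,0,0]]' >/dev/null
python3 -c "
from h import *
go(.4568,.0263,.002)"
```

```text
t 23.73 pos [0.4593 0.0262 0.0201] shift [-0.0013  0.0181 -0.0021] jawdeg 29.6 tilt rotvec deg [-0.05  0.    0.15] w 0.0609 F [ 0.3 -0.2 -0.6]
```

```bash
python3 -m jog '[[-0.0012,0.008,-0.002,0,0,0.1],[0,0.006,0,0,0,0],[0,0,0,0,0,0]]' >/dev/null
python3 -c "
from h import *
go(.4568,.0263,.002)"; python3 -m jog '[[0,0,0,0,0,0],[0,0,0,0,0,0]]' >/dev/null
python3 -c "
from h import *
go(.4568,.0263,.002)"
```

```text
t 23.98 pos [0.4591 0.027  0.007 ] shift [-0.0006  0.0049 -0.0023] jawdeg 29.6 tilt rotvec deg [-0.28  0.    0.09] w 0.061 F [-0.8 -1.5  0.3]
t 24.15 pos [0.459  0.0269 0.0067] shift [-0.0005  0.0047 -0.0022] jawdeg 29.6 tilt rotvec deg [-0.25  0.    0.09] w 0.0609 F [0.1 0.8 0.4]
```

```bash
python3 -m jog '[[-0.0005,0.005,-0.002,-0.2,0,0],[0,0,0,0,0,0]]' >/dev/null
python3 -c "
from h import *
go(.4568,.0263,.002)"; python3 -m jog '[[0,0.0003,0,0,0,0],[0,0.0003,0,0,0,0],[0,0.0003,0,0,0,0],[0,0.0003,0,0,0,0],[0,0,0,0,0,0],[0,0,0,0,0,0],[0,0,0,0,0,0]]' -1 25
python3 -c "
from h import *
go(.4568,.0263,.002)"
```

```text
t 24.32 pos [0.457  0.0264 0.0015] shift [-0.     -0.0005 -0.0002] jawdeg 29.6 tilt rotvec deg [-0.05  0.    0.09] w 0.0612 F [ 0.4 -0.5 -1.3]
time: 24.9
ee_pos: [0.4574, 0.0263, 0.0007]
eef_rot: [-0.611, 0.355, -0.356, 0.611]
ft_force: [-0.1, 0.6, -0.7]
width: 0.0361
t 24.9 pos [0.4574 0.0263 0.0007] shift [-0.0003 -0.0013 -0.0005] jawdeg 29.6 tilt rotvec deg [-0.08  0.    0.1 ] w 0.0361 F [-0.1  0.6 -0.7]
```

```bash
python3 -m jog '[[0,-0.02,0,0,0,0],[0,-0.03,0,0,0,0],[0,-0.024,0,0,0,0],[0,0,0,0,0,0],[0,0,0,0,0,0]]' >/dev/null; python3 -m jog '[[0.008,0,0.025,0,0,0],[0.009,0,0.025,0,0,0],[0.009,0,0.025,0,0,0],[0.005,0,0.01,0,0,0],[0,0,0,0,0,0],[0,0,0,0,0,0],[0,0,0,0,0,0]]' 
python3 -c "
from h import *
go(.5517,.045,.07)"
```

```text
time: 25.9
ee_pos: [0.5451, 0.0416, 0.0703]
eef_rot: [0.613, -0.357, 0.354, -0.609]
ft_force: [-0.5, -0.4, 0.0]
width: 0.0363
t 25.9 pos [0.5451 0.0416 0.0703] shift [0.0003 0.0003 0.0074] jawdeg 29.7 tilt rotvec deg [ 0.42  0.   -0.08] w 0.0363 F [-0.5 -0.4  0. ]
```

```bash
python3 -m jog '[[0,0,0.008,0.3,0,0],[0,0,0,0,0,0],[0,0,0,0,0,0],[0,0,0,0,0,0]]' >/dev/null
python3 -c "
from h import *
go(.5517,.045,.025); p=axes()[0]; c=r.camera('scene'); f=lambda X:(proj(c,X)[0]-proj(c,p)[0].astype(int)+50)*4+[400,0]
print('pred ring centre crop',f(p+[0,0,.004]),'stand axis there',f([.5517,.045,p[2]+.004]))
snap('i',None,100)"
```

```text
t 26.23 pos [0.5499 0.0458 0.0695] shift [0.0017 0.0445 0.0013] jawdeg 29.6 tilt rotvec deg [ 0.19  0.   -0.17] w 0.0365 F [-0.8  0.2 -0.7]
pred ring centre crop [602.43105277 191.59581824] stand axis there [607.64378717 190.05815498]
```

View pics/i.png

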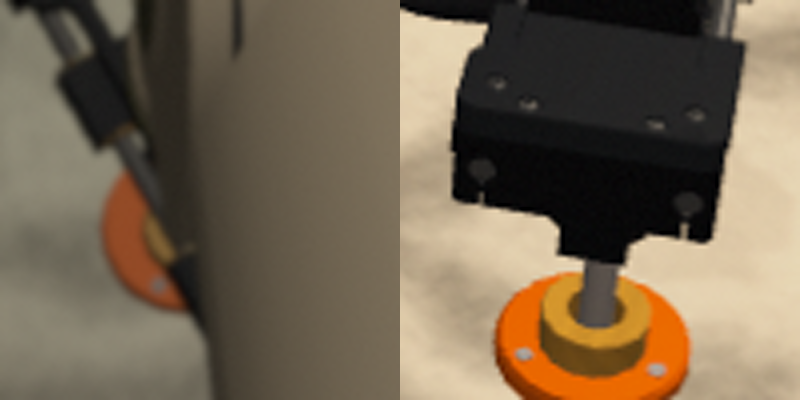

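The dark ring, about columns 552 to 648, is roughly centred on the fingers. The post axis is about 1 px to the right, which matches the 1.7 mm still to go.

```bash
python3 -m jog '[[0.002,0.008,0.0012,0.1,0,-0.1],[0,0.006,0,0,0,0],[0,0,0,0,0,0],[0,0,0,0,0,0]]' >/dev/null
python3 -c "
from h import *
go(.5517,.045,.025)"
python3 -m jog '[[0,0.01,0,0,0,0],[0,0.01,0,0,0,0],[0,0.003,0,0,0,0],[0,0,0,0,0,0]]' >/dev/null
python3 -c "
from h import *
go(.5517,.045,.025)"
```

```text
t 26.72 pos [0.5521 0.0443 0.0541] shift [-0.0008  0.0291  0.    ] jawdeg 29.6 tilt rotvec deg [ 0.05  0.   -0.05] w 0.036 F [-0.4 -0.3 -0.1]
t 27.05 pos [0.5517 0.0442 0.0281] shift [-0.0007  0.0031  0.0004] jawdeg 29.6 tilt rotvec deg [ 0.1   0.   -0.06] w 0.0361 F [-0.3  0.  -0.2]
```

```bash
python3 -m jog '[[-0.0005,0.003,0.0003,0,0,0],[0,0,0,0,0,0]]'
python3 -m jog '[[0,0,0,0,0,0],[0,0,0,0,0,0],[0,0,0,0,0,0],[0,0,0,0,0,0]]' 0.4
python3 -m jog '[[0,-0.02,0,0,0,0],[0,-0.03,0,0,0,0],[0,-0.03,0,0,0,0],[0,-0.03,0,0,0,0],[0,0,0,0,0,0]]' 
python3 -m jog '[[-0.03,-0.02,0,0,0,0],[-0.03,0,0,0,0,0],[-0.03,0,0,0,0,0],[-0.035,0,0,0,0,0],[-0.035,0,0,0,0,0],[-0.035,0,0,0,0,0],[-0.035,0,0,0,0,0],[-0.03,0,0,0,0,0],[-0.03,0,0,0,0,0],[-0.02,0,0,0,0,0],[0,0,0,0,0,0],[0,0,0,0,0,0]]'
python3 -c "
from h import *
c=r.camera('scene'); a=cv2.resize(c['image'][180:400,200:460,::-1],(520,440),interpolation=2)
d=r.camera('top'); b=cv2.resize(d['image'][100:350,220:410,::-1],(334,440),interpolation=2)
cv2.imwrite('pics/end.png',cv2.resize(np.hstack([a,b]),(800,412)))
S=[cv2.imread('pics/top0.png')[:,:,::-1],d['image']]
for n,u,rad in(('key',(340,315),45),('lever',(293,145),35)):
    print(n,[np.argwhere((lambda m:m)(((im.max(2)<60)&(cv2.circle(np.zeros((480,640),np.uint8),u,rad,1,-1)>0)))).mean(0).round(1).tolist() for im in S])
print('stand rings top px', proj(d,[[.5016,.1648,.046],[.5538,.0466,.027]]).round(1))"
```

```text
time: 27.22
ee_pos: [0.5514, 0.0447, 0.0242]
eef_rot: [0.612, -0.356, 0.355, -0.611]
ft_force: [-0.0, 0.8, -0.7]
width: 0.0361
time: 27.55
ee_pos: [0.552, 0.0448, 0.0249]
eef_rot: [0.612, -0.356, 0.355, -0.611]
ft_force: [-0.1, -0.5, -0.3]
width: 0.0552
time: 27.97
ee_pos: [0.551, 0.0443, 0.1386]
eef_rot: [0.612, -0.357, 0.354, -0.61]
ft_force: [1.6, 0.5, 1.5]
width: 0.0611
time: 28.97
ee_pos: [0.3944, 0.3257, 0.1651]
eef_rot: [-0.607, 0.356, -0.359, 0.614]
ft_force: [-1.0, -0.4, 0.4]
width: 0.061
key [[312.5, 335.6], [312.9, 335.3]]
lever [[143.5, 293.4], [143.4, 293.4]]
stand rings top px [[298.1 253.1]
 [375.5 221.8]]
```

View pics/end.png

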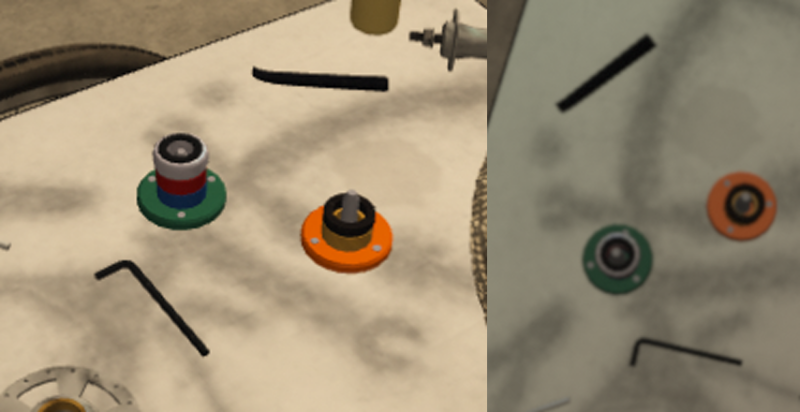

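Both stacks stand flat and centred in both views, at (180,180) and (347,230) in the left half. The bystanders have not moved. I'll let the arm settle and hand in.

```bash
python3 -m jog '[[0,0,0,0,0,0],[0,0,0,0,0,0],[0,0,0,0,0,0]]'; python3 -c "
from bench import r
print(r.close_job())"
```

```text
time: 29.32
ee_pos: [0.397, 0.322, 0.1651]
eef_rot: [-0.606, 0.358, -0.361, 0.612]
ft_force: [0.3, -1.2, -1.1]
width: 0.061
the job is handed in; nothing more can be done
None
```

Both stacks are made up and handed in at 29.3 s. The green stand has blue, then red, then the cup with its seal up; the orange stand has gold, then the bearing ring.

In the last pictures from both cameras every part lies flat and centred over its post. The gripper is open and well clear. The hex key and tyre lever moved less than 1 px from their starting positions. No force reading after a move was above about 2 N.

- **Camera disagreement:** the two cameras differed by 2 to 5 mm in absolute position, so I aimed at the mean of the two.
- **Gold spacer:** the edge check before placing it gave a 3.5 mm offset. The direct comparison of ring and post in the picture showed it aligned, and it seated centred.
- **Not measured:** I judged the final stack heights by eye.

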